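# Open the drop-front paint station

## Task

Open the wooden drop-front paint station for work: pull both slide-out supports under its flap fully out, and only then lower the flap gently, without letting it drop, until it lies level on the two supports. Leave the flap down and the supports out, and do not push about the loose things on the table.

Things in the scene. Friction and masses are not known exactly. Their poses are not given: they have to be found in the camera images.
- station: Plywood bench-top cabinet, fixed to the table, 190 mm deep, 280 mm wide, 218 mm high, with a drop-front flap. It stands on thin feet, 2 mm above the table. Origin at its underside (2 mm above the table) directly under the flap's hinge line, midway along the width; its front face lies in the plane x = 0, its x axis points from the front to the back of the cabinet, y to the cabinet's left as seen by the robot, z up. The base below the flap is 100 mm high.
- support_left_knob (a point): Centre of the knob of the left support (on the cabinet's +y side). The knob is a wooden disc of 23 mm diameter, 16 mm long along the cabinet's x, its centre 90 mm above the table, 28 mm in front of the support's front end, on a 12 mm thick, 20 mm long neck. Supports sit 90 mm left and right of the cabinet's middle; with the support in, its front end is flush with the cabinet's front.
- support_right_knob (a point): Centre of the knob of the right support (on the cabinet's -y side); the same as the left one.
- support_left (a joint): Travel of the left support in m: 0 fully in, 0.100 fully out (a stop). It slides straight out along the cabinet's -x, against about 1.2 N of friction, and stays where it is left. It starts between 0 and 0.035. It is a wooden bar 25 mm wide and 24 mm high whose top lies 102 mm above the table.
- support_right (a joint): Travel of the right support, the same as the left one.
- flap_bar (a point): Middle of the steel pull bar along the flap's free edge: a round bar, 10 mm thick, 90 mm long along the cabinet's y, held by a stub at each end, 158 mm from the hinge line and in the plane of the flap, with an open gap of 33 mm between the bar and the flap's edge (75 mm clear between the stubs). With the flap shut it is the highest point of the flap, about 256 mm above the table; with the flap down it is 108 mm above the table.
- flap_hinge (a point): Middle of the flap's hinge line, at the foot of the flap, 108 mm above the table; the line runs along the cabinet's y.
- flap (a joint): Angle of the flap in rad: 0 shut (leaning 0.349 rad back from upright against the cabinet), 0.349 upright, 1.92 level, lying on the pulled-out supports; with no support it would swing on to 2.5. The flap is a board 270 mm wide, 120 mm from hinge to edge, 12 mm thick, about 0.3 kg. It turns easily: it falls back shut before upright and falls open past upright unless it is held.
- putty_tin: Grey tin, 54 mm across, 26 mm high, loose on the table in front of the cabinet, often under where the flap comes down (low enough to stay there). Origin at the centre of its underside.
- masking_tape: Roll of masking tape, 58 mm across, 19 mm high, lying loose to the right of the cabinet's front. Origin at the centre of its underside.
- sanding_stick: Dark flat stick, 150 x 20 x 5 mm, lying loose on the table to the left in front of the cabinet. Origin at the centre of its underside, x along it.
- glue_bottle: White and red bottle with a pointed nozzle, 36 mm across, 102 mm high, standing loose on the table well to the right, in front of the vice. Origin at the centre of its underside.

How it is judged:
On the way, in this order (a step that is already met when the one before it is completed fails the run):
1. both supports are fully out, the flap still up (value of joint each of support_left, support_right above 0.085 m and value of joint flap below 1 rad), for 0.1 s.
2. the flap lies level on the supports (value of joint flap between 1.86 and 1.98 rad), for 0.2 s.
At the end, for the whole second after the job is handed in: Both supports are out by more than 85 of their 100 mm, and the flap lies at rest level on them (within 0.06 rad of 1.92) (all of step 2 and value of joint each of support_left, support_right above 0.085 m and velocity of joint flap between -0.1 and 0.1 rad/s); the robot touches nothing.
It fails at once if the flap is lowered past 1.0 rad while a support is less than 85 mm out (value of joint flap above 1 rad and value of joint any of support_left, support_right below 0.085 m).
It fails at once if the flap drops or is slammed (opens faster than 2.5 rad/s) (velocity of joint flap above 2.5 rad/s).
It fails at once if a loose thing on the table is pushed more than 25 mm or tipped (distance of any of putty_tin, masking_tape, sanding_stick, glue_bottle from where it was at the start of the episode above 0.025 m or angle between glue_bottle's own z axis and vertical above 0.6 rad).
It also fails if it takes over 64 s, if anything falls off the work surface, if the arm or the gripper's body presses on something with over 40 N, if the wrist force passes 120 N, or if a joint passes its speed limit or range.

## Robot

A 7-joint arm with a two-finger parallel gripper is mounted at the origin on a cart in front of the work surface, level with it; the furniture and walls round the work are solid. World frame = base frame: x ahead of the robot, y to its left, z up, the work surface at z = 0. Lengths are in m, angles in rad, forces in N, time in s.
With the tool pointing down it reaches from about 0.35 to 0.9 m from the base axis. Payload 7.2 kg.
Tool frame: the origin (TCP) lies at the very end of the fingers, on their centre line; the grasp point (between the pads) lies 19 mm behind it (r.hold_point_z is the distance from the TCP to the grasp point, in m); z points along the fingers, y is the line along which they close (so a half turn about z gives the same grasp; the last joint's range is limited). The gripper opens to 85 mm and grips with 20 to 120 N. Pads are 22 mm wide; open, the fingers measure 114 mm over their backs; the gripper's body (76 mm by 85 mm) begins 54 mm behind the grasp point. The pads swing forward as they close: fully open they stand 13 mm farther back than shut.
Start: joints at [1.214, 0.411, -0.013, 1.596, 0.006, 1.134, -0.082], TCP at [0.178, -0.599, 0.195] pointing down, gripper open.
Joint ranges: [-2.95, 2.95], [-0.29, 1.99], [-1.47, 1.44], [0.14, 2.54], [-1.03, 4.17], [0.13, 1.85], [-2.86, 2.86]. Speed limits (rad/s): [2.39, 2.39, 3.01, 3.01, 3.14, 3.14, 3.14].

## Interface

Orientations are given as a unit quaternion [w, x, y, z].
In Python, from rig import state, cams, r gives the robot as it stands.
- The arm moves only by the tool drive_tool, never from a script. Its argument "commands" is a list that holds one entry, the list of rows, each a list of 4 numbers: the shift along the tool's x, y, z in cm, then the turn about the tool's z in degrees. In form: [[[x, y, z, twist], ...]]. A call has 1 to 5 rows; each row shifts and turns the commanded pose from where the row before left it, along the tool's axes as they then stand; what a row does not reach is not made up. A row lasts 1/12 s, in which the tool goes at most 41.7 mm and 7.16 degrees, less where a joint would pass 70% of its speed; a pose out of reach is approached as far as the arm can. A call with a gripper value outside its range is refused whole. "hand" is the finger opening in cm, from 0 to 8.54, set as the call begins (left out, the last holds). The fingers move at their own pace and stop on an object; the grip force is fixed at half the most. Time passes only in rows, so rows that do not move let the fingers close. It gives the time, the measured TCP pose, the force, the opening and the grip force at its end, in the units of the state.
- state(): the state, without advancing time (a new reading comes with each control period).
- cams.grab_frame(name): name is "side" or "top" or "wrist"; returns a dict with "image" (400x640x3 uint8, red, green, blue), "camera_matrix" (3x3 intrinsics, pixels), "position" and "rotation" of the camera in the world. Camera axes: x right, y up, looking along -z (the intrinsics and any distortion apply to the point x, -y, -z); pixel columns grow to the right and rows downward; lengths in m; the calibration is good to about 2 mm. The wrist camera is an equidistant fisheye: a pixel r from the principal point sees the ray r / f radians off the axis. A picture is of the moment at which its call begins. There is no depth.
- r.finish_job(): hands the job in; it is judged then, once.
The state is a dict: "t": time; "joint_positions": joint angles; "dq": joint speeds; "joint_torque": joint torques, N m; "tool_pos": TCP position; "orientation": TCP orientation; "contact_force": force on the tool from outside, world axes, zero at the start; "torque": the same for the moment, N m; "finger_gap": opening from 0.0 (shut) to 1.0 (fully open); "grip_force": force on a finger pad.
Only numpy, scipy, OpenCV 4.12 (cv2) and the standard library are available. Lean on these libraries where they do the work, as an engineer would, in place of code of your own. Each camera call takes 0.05 s, during which the arm holds its last target. There are 200 camera calls.

## Working session

There is one attempt and no reset: what is moved stays moved. The work goes in short steps, Python scripts to look and compute and a tool call to move; the robot and the scene stay as the last step left them, time stands still between calls to the robot, and variables do not carry over. Pictures are saved under pics/ and viewed, at most 10 in all, crops included, and the job is handed in when it is done.

Besides the shell and the picture viewer there is one more tool, called as name([rows], argument=value, ...), one row to a line, values as JSON. drive_tool: Moves the arm, as the interface text tells. Its arguments: {"type":"object","properties":{"commands":{"type":"array"},"hand":{"type":"number"}},"required":["commands"]}

```bash
ls; mkdir -p pics
python3 - <<'E'
from rig import state,cams,r
import cv2,numpy as np
s=state();print({k:np.round(v,3) for k,v in s.items()}, r.hold_point_z)
for n in ['side','top']:
    f=cams.grab_frame(n);cv2.imwrite(f'pics/{n}0.png',f['image'][:,:,::-1]);print(n,f['camera_matrix'],f['position'],f['rotation'],[k for k in f])
E
```

```text
pics
{'t': np.float64(0.0), 'joint_positions': array([ 1.214,  0.412, -0.013,  1.597,  0.006,  1.134, -0.082]), 'dq': array([ 0.   ,  0.   ,  0.002, -0.001,  0.   ,  0.002,  0.   ]), 'joint_torque': array([ 0.0000e+00, -6.0062e+01,  6.8200e-01, -2.9941e+01,  1.4000e-02,
        1.0000e-02,  0.0000e+00]), 'tool_pos': array([ 0.178, -0.599,  0.194]), 'orientation': array([-0.001,  0.99 ,  0.144, -0.   ]), 'contact_force': array([-0.287, -0.16 ,  0.302]), 'torque': array([-0.028, -0.021,  0.029]), 'grip_force': np.float64(0.0), 'finger_gap': np.float64(1.001)} 0.0187
side [[361.11667999   0.         322.25255403]
 [  0.         361.11667999 201.45856659]
 [  0.           0.           1.        ]] [0.05959269 0.77669637 0.49750154] [-0.2549298  -0.16841749  0.54823686  0.77851313] ['image', 'camera_matrix', 'position', 'rotation']
top [[364.32351969   0.         324.03129351]
 [  0.         364.32351969 203.3405026 ]
 [  0.           0.           1.        ]] [0.35208737 0.08110635 1.16652235] [-0.70197945 -0.06346927  0.06793131  0.70610328] ['image', 'camera_matrix', 'position', 'rotation']
```

View pics/top0.png

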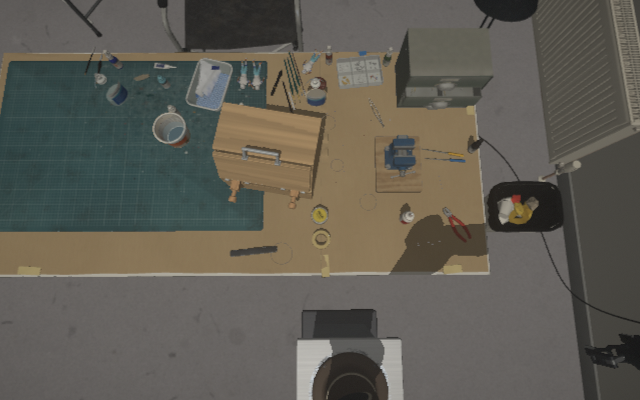

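View pics/side0.png

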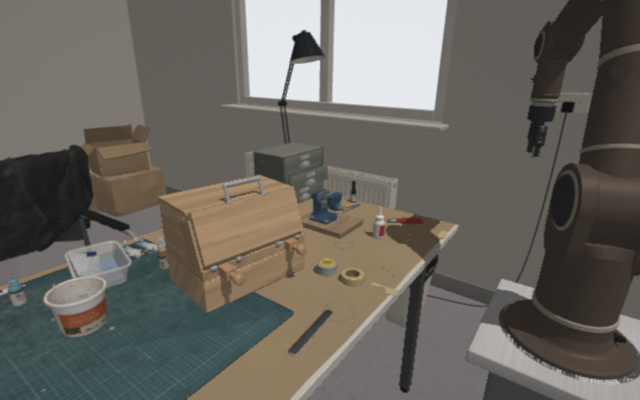

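The top view shows the station with its bar from (243,151) to (282,158) and its knobs near (233,196) and (293,203). The tin is at (320,214), the tape at (321,238) and the stick at (254,251). The side view shows the knobs near (232,272) and (296,246), and the flap shut.

```bash
cat > h.py <<'E'
import numpy as np,cv2
from scipy.spatial.transform import Rotation as R
def Rq(q): return R.from_quat(np.roll(q,-1)).as_matrix()
def ray(f,u,v):
    K=f['camera_matrix'];d=np.array([(u-K[0,2])/K[0,0],-(v-K[1,2])/K[1,1],-1.])
    q=np.asarray(f['rotation']);M=Rq(q) if q.size==4 else q
    return np.asarray(f['position']),M@d
def plane(f,u,v,z):
    p,d=ray(f,u,v);return p+d*(z-p[2])/d[2]
def proj(f,P):
    K=f['camera_matrix'];c=Rq(f['rotation']).T@(np.asarray(P)-f['position']);return K[0,0]*c[0]/-c[2]+K[0,2],K[1,1]*-c[1]/-c[2]+K[1,2]
def tri(a,b):
    (p,d),(q,e)=a,b;A=np.c_[d,-e];s=np.linalg.lstsq(A,q-p,rcond=None)[0];x,y=p+d*s[0],q+e*s[1];return (x+y)/2,np.linalg.norm(x-y)
E
python3 - <<'E'
from rig import cams
from h import *
t=cams.grab_frame('top');s=cams.grab_frame('side')
for n,u,v,z in [('kL',233,196,.09),('kR',293,203,.09),('barL',243,151,.256),('barR',282,158,.256),('tin',320,214,.026),('tape',321,238,.019),('stk',254,251,.005)]: print(n,plane(t,u,v,z).round(3))
a=cv2.resize(t['image'][135:225,205:345],None,fx=4.5,fy=4.5,interpolation=cv2.INTER_CUBIC)
b=cv2.resize(s['image'][170:300,155:345],None,fx=4,fy=4,interpolation=cv2.INTER_CUBIC)
cv2.imwrite('pics/a.png',a[:,:,::-1]);cv2.imwrite('pics/b.png',b[:,:,::-1])
E
```

```text
kL [0.579 0.348 0.09 ]
kR [0.556 0.167 0.09 ]
barL [0.664 0.285 0.256]
barR [0.644 0.183 0.256]
tin [0.533 0.086 0.026]
tape [0.457 0.083 0.019]
stk [0.419 0.296 0.005]
```

View pics/a.png

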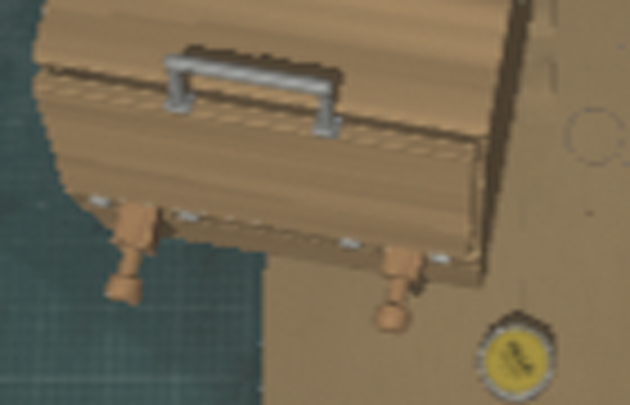

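View pics/b.png

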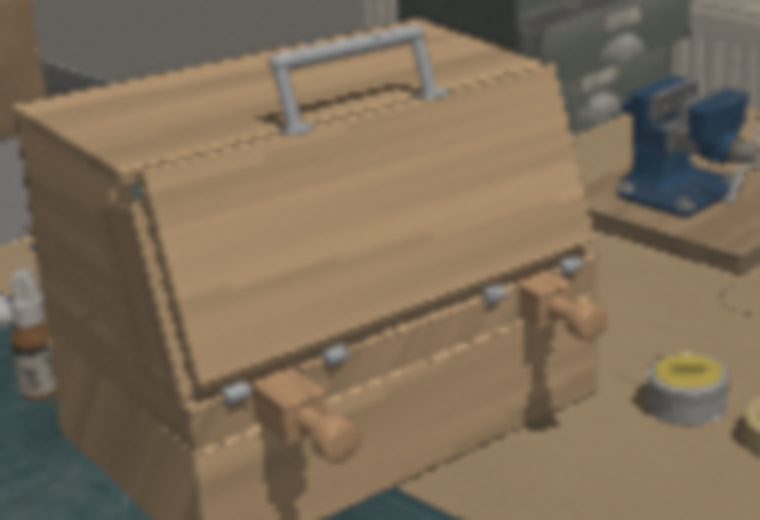

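The crops show the top-view bar ends at (243.2,149) and (278.8,154.3) and the knob discs at (232.3,199.2) and (292.3,205.4). In the side view the bar ends are at (223.7,185.5) and (260,177.5), and the knobs at (238,278) and (301,248).

Run:
```python
from rig import cams
from h import *
t=cams.grab_frame('top');s=cams.grab_frame('side')
for n,a,b in [('kL',(232.3,199.2),(238,278)),('kR',(292.3,205.4),(301,248.2)),('bL',(243.2,149),(223.7,185.5)),('bR',(278.8,154.3),(260,177.5))]:
    p,e=tri(ray(t,*a),ray(s,*b));print(n,p.round(4),round(e,4),plane(t,*a,.09 if n[0]=='k' else .256).round(4))
# hinge metal pieces (bluish grey) 
for f,roi in((t,(175,200,220,310)),(s,(230,275,205,305))):
    im=f['image'].astype(int);m=((im[...,2]>=im[...,0]-8)&(im[...,2]>110)).astype(np.uint8)
    z=np.zeros_like(m);z[roi[0]:roi[1],roi[2]:roi[3]]=m[roi[0]:roi[1],roi[2]:roi[3]]
    n,l,st,c=cv2.connectedComponentsWithStats(z);print([(c[i].round(1).tolist(),int(st[i,4]),plane(f,*c[i],.108).round(3).tolist()) for i in range(1,n) if st[i,4]>2])
```

```text
kL [0.5689 0.3494 0.0924] 0.0012 [0.5689 0.3496 0.09  ]
kR [0.5485 0.1688 0.0931] 0.0003 [0.549  0.1689 0.09  ]
bL [0.6698 0.2857 0.256 ] 0.0016 [0.6691 0.2851 0.256 ]
bR [0.654  0.1917 0.2561] 0.0004 [0.6542 0.1919 0.256 ]
[([227.0, 179.3], 3, [0.626, 0.363, 0.108])]
[([297.2, 235.6], 8, [0.58, 0.144, 0.108]), ([278.3, 242.9], 9, [0.591, 0.203, 0.108]), ([238.6, 257.8], 13, [0.61, 0.31, 0.108]), ([213.6, 267.4], 19, [0.621, 0.369, 0.108])]
```

drive_tool([
  [[0, 0, -0.5, 5.3], [0, 0, 0, 5.3], [0, 0, 0, 5.3], [0, 0, 0, 5.3], [0, 0, 0, 5.3]],
], hand=6)

```text
t: 0.72
tool_pos: [0.178, -0.5991, 0.1998]
orientation: [-0.0, 0.996, -0.089, -0.0]
contact_force: [-0.1, 0.3, 0.2]
finger_gap: 0.704
grip_force: 0.0
```

```bash
cat >> h.py <<'E'
YAW=-.172; CX=np.array([np.cos(YAW),np.sin(YAW),0]);CY=np.array([-np.sin(YAW),np.cos(YAW),0]);H=np.array([.609,.248,.108])
def go(P):
    from rig import state
    s=state();M=Rq(s['orientation']);d=M.T@(np.asarray(P)-s['tool_pos'])*100
    print('t',s['t'].round(2),'tcp',s['tool_pos'].round(4),'head',np.degrees(np.arctan2(M[1,0],M[0,0])).round(2),'zax',M[:,2].round(3),'F',s['contact_force'].round(1),'gap',s['finger_gap'].round(3),'grip',s['grip_force'].round(1),'shift cm',d.round(2))
E
python3 -c "
from h import *
go([.5485,.169,.195])"
```

```text
Traceback (most recent call last):
  File "h.py", line 18, in go
    print('t',s['t'].round(2),'tcp',s['tool_pos'].round(4),'head',np.degrees(np.arctan2(M[1,0],M[0,0])).round(2),'zax',M[:,2].round(3),'F',s['contact_force'].round(1),'gap',s['finger_gap'].round(3),'grip',s['grip_force'].round(1),'shift cm',d.round(2))
              ^^^^^^^^^^^^
AttributeError: 'float' object has no attribute 'round'
```

```bash
sed -i "s/s\['t'\].round(2)/round(float(s['t']),2)/; s/s\['finger_gap'\].round(3)/round(float(s['finger_gap']),3)/; s/s\['grip_force'\].round(1)/round(float(s['grip_force']),1)/" h.py
python3 -c "
from h import *
go([.5485,.169,.195])"
```

```text
t 0.72 tcp [ 0.178  -0.5991  0.1998] head -10.21 zax [ 0.  0. -1.] F [-0.1  0.3  0.2] gap 0.704 grip 0.0 shift cm [ 22.85 -82.16   0.48]
```

drive_tool([
  [[1.0, -3.6, 0, 0], [1.0, -3.6, 0, 0], [1.0, -3.6, 0, 0], [1.0, -3.6, 0, 0], [1.0, -3.6, 0, 0]],
])

```text
t: 1.13
tool_pos: [0.2588, -0.4288, 0.1998]
orientation: [0.0, 0.996, -0.087, 0.0]
contact_force: [1.6, 0.0, 0.5]
finger_gap: 0.701
grip_force: 0.0
```

drive_tool([
  [[1.0, -3.6, 0, 0], [1.0, -3.6, 0, 0], [1.0, -3.6, 0, 0], [1.0, -3.6, 0, 0], [1.0, -3.6, 0, 0]],
])

```text
t: 1.55
tool_pos: [0.3391, -0.2602, 0.2001]
orientation: [0.0, 0.996, -0.087, 0.0]
contact_force: [0.8, -0.6, -0.2]
finger_gap: 0.701
grip_force: 0.0
```

drive_tool([
  [[1.0, -3.6, 0, 0], [1.0, -3.6, 0, 0], [1.0, -3.6, 0, 0], [1.0, -3.6, 0, 0], [1.0, -3.6, 0, 0]],
])

```text
t: 1.97
tool_pos: [0.4195, -0.0915, 0.2001]
orientation: [0.0, 0.996, -0.087, 0.0]
contact_force: [1.3, -0.6, 0.0]
finger_gap: 0.7
grip_force: 0.0
```

drive_tool([
  [[1.0, -3.6, 0, 0], [1.0, -3.6, 0, 0], [1.0, -3.6, 0, 0], [1.0, -3.6, 0, 0], [0.8, -3.6, 0, 0]],
])

```text
t: 2.38
tool_pos: [0.4982, 0.0774, 0.1999]
orientation: [-0.0, 0.996, -0.087, 0.0]
contact_force: [1.9, 0.0, 0.2]
finger_gap: 0.706
grip_force: 0.0
```

```bash
python3 -c "
from h import *
go([.5485,.169,.07])"
```

```text
t 2.38 tcp [0.4982 0.0774 0.1999] head -9.98 zax [ 0.001 -0.    -1.   ] F [1.9 0.  0.2] gap 0.706 grip 0.0 shift cm [ 3.36 -9.89 13.  ]
```

drive_tool([
  [[1.1, -3.3, 0, 0], [1.1, -3.3, 0, 0], [1.1, -3.3, 2, 0], [0, 0, 3, 0], [0, 0, 3, 0]],
])

```text
t: 2.8
tool_pos: [0.5479, 0.1707, 0.1192]
orientation: [-0.001, 0.996, -0.085, 0.001]
contact_force: [0.7, -0.4, 0.4]
finger_gap: 0.706
grip_force: 0.0
```

drive_tool([
  [[0, 0, 2.5, 0], [0, 0, 2, 0], [0, 0, 0.5, 0], [0, 0, 0, 0]],
])

```text
t: 3.13
tool_pos: [0.546, 0.1673, 0.0684]
orientation: [0.001, 0.996, -0.087, -0.001]
contact_force: [0.7, -0.8, 0.1]
finger_gap: 0.705
grip_force: 0.0
```

```bash
python3 -c "
from h import *
from rig import cams
go([.5485,.169,.07])
f=[cams.grab_frame(n)['image'] for n in('wrist','side')]
g=np.vstack([cv2.resize(f[0],(560,350)),cv2.resize(f[1][190:330,190:390],(357,250))[:, :].copy() if 0 else cv2.resize(f[1][220:300,180:360],(560,249))])
cv2.imwrite('pics/w1.png',g[:,:,::-1])"
```

```text
t 3.13 tcp [0.546  0.1673 0.0684] head -9.94 zax [-0.003 -0.001 -1.   ] F [ 0.7 -0.8  0.1] gap 0.705 grip 0.0 shift cm [ 0.21 -0.21 -0.16]
```

View pics/w1.png

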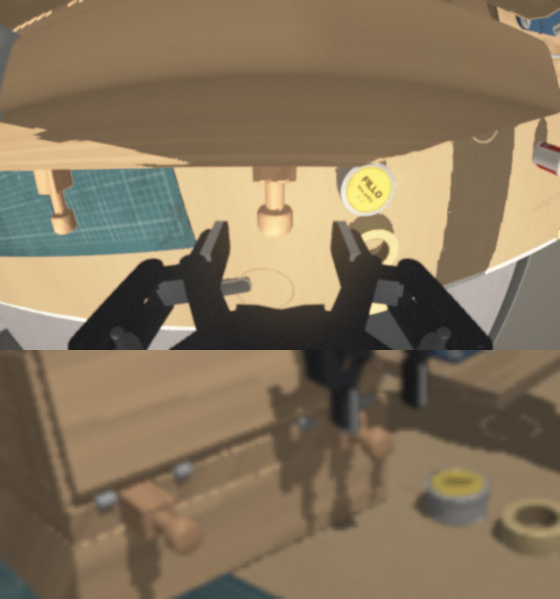

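The picture shows the right knob centred between the open fingers, at (275,222), with the tin and tape clear of the gripper.

drive_tool([
  [[0, 0, 0, 0], [0, 0, 0, 0], [0, 0, 0, 0], [0, 0, 0, 0], [0, 0, 0, 0]],
], hand=0)

```text
t: 3.65
tool_pos: [0.5473, 0.1676, 0.0703]
orientation: [-0.0, 0.996, -0.087, 0.0]
contact_force: [-0.7, 0.1, -0.2]
finger_gap: 0.007
grip_force: 0.0
```

drive_tool([
  [[0, 0, 0, 0], [0, 0, 0, 0]],
])

```text
t: 3.82
tool_pos: [0.5471, 0.1676, 0.0699]
orientation: [0.0, 0.996, -0.087, 0.0]
contact_force: [1.0, -0.4, 0.4]
finger_gap: -0.001
grip_force: 0.0
```

```bash
python3 -c "
from h import *
from rig import cams
f=[cams.grab_frame(n)['image'] for n in('wrist','side','top')]
g=np.vstack([cv2.resize(f[0][80:400,120:520],(500,400)),np.hstack([cv2.resize(f[1][220:300,240:340],(250,200)),cv2.resize(f[2][160:240,230:330],(250,200))])])
cv2.imwrite('pics/w2.png',g[:,:,::-1])"
```

```text
(no output)
```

View pics/w2.png

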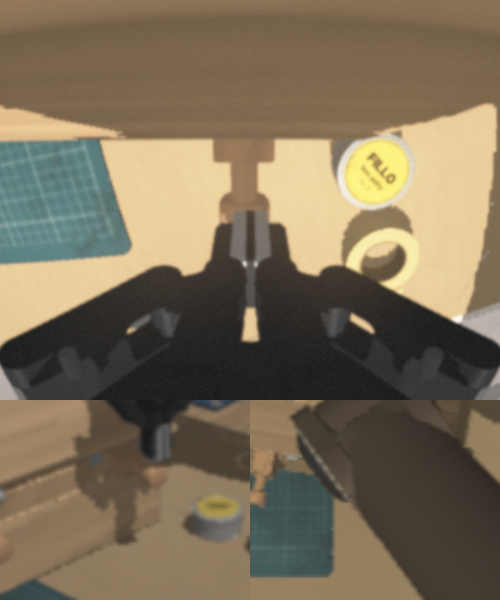

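The fingers are shut in front of or above the knob disc at (240,210). I'll check that with projections.

```bash
python3 -c "
from h import *
from rig import cams,state
s=cams.grab_frame('side');w=cams.grab_frame('wrist');p=state()['tool_pos']
print('tcp in side',proj(s,p),'19 up',proj(s,p+[0,0,.019]),'knobR est',proj(s,[.5485,.169,.092]))
print(w['camera_matrix'][0],w['position'],w['rotation'],w['position']-p)
K=w['camera_matrix']
def fe(P):
    c=Rq(w['rotation']).T@(np.asarray(P)-w['position']);v=np.array([c[0],-c[1]]);n=np.linalg.norm(v);return K[:2,2]+K[0,0]*np.arctan2(n,-c[2])*v/n
print('wrist: tcp',fe(p),'knob',fe([.5485,.169,.092]))
cv2.imwrite('pics/w3.png',np.hstack([cv2.resize(s['image'][220:280,265:335],(420,360),interpolation=cv2.INTER_CUBIC),cv2.resize(w['image'][200:320,260:380],(360,360))])[:,:,::-1])
"
```

```text
tcp in side (np.float64(301.8542307036415), np.float64(256.82880123326777)) 19 up (np.float64(301.8382239552492), np.float64(249.84561787040641)) knobR est (np.float64(301.00369843135616), np.float64(248.67656174400295))
[309.70691629   0.         319.98516778] [0.62477309 0.15415173 0.24903128] [-0.63522034  0.1002798  -0.11930924  0.75644193] [ 0.07774114 -0.01347986  0.17928489]
wrist: tcp [320.20437157 235.27788036] knob [317.39477827 249.17069973]
```

View pics/w3.png

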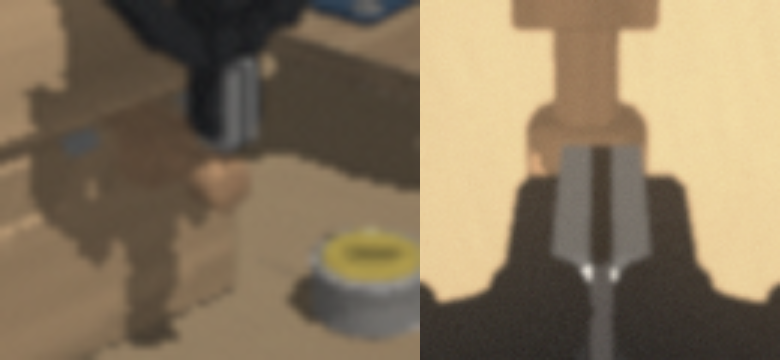

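The fingers are shut above the knob: the tips are at (303,245) in the side view, but the reported TCP projects to row 257. I'll measure how far the tips fall short of the reported TCP.

```bash
python3 -c "
from h import *
from rig import cams,state
s=cams.grab_frame('side');w=cams.grab_frame('wrist');p=state()['tool_pos']
K=w['camera_matrix']
def fe(P):
    c=Rq(w['rotation']).T@(np.asarray(P)-w['position']);v=np.array([c[0],-c[1]]);n=np.linalg.norm(v);return K[:2,2]+K[0,0]*np.arctan2(n,-c[2])*v/n
for d in (0,.01,.02,.03,.035,.04): print(d,np.round(proj(s,p+[0,0,d]),1),fe(p+[0,0,d]).round(1))
"
```

```text
0 [301.8 256.8] [320.2 235.3]
0.01 [301.8 253.2] [320.2 242. ]
0.02 [301.8 249.5] [320.2 249.3]
0.03 [301.8 245.8] [320.2 257.5]
0.035 [301.8 243.9] [320.2 261.9]
0.04 [301.8 242. ] [320.2 266.5]
```

Both views put the tips about 3 cm above the reported TCP, so I'll go 3.2 cm lower.

drive_tool([
  [[0, -0.2, 0, 0], [0, 0, 0, 0], [0, 0, 0, 0], [0, 0, 0, 0], [0, 0, 0, 0]],
], hand=6)

```text
t: 4.58
tool_pos: [0.5474, 0.1696, 0.0698]
orientation: [0.0, 0.996, -0.087, -0.0]
contact_force: [0.6, 0.6, -0.7]
finger_gap: 0.696
grip_force: 0.0
```

drive_tool([
  [[0, 0, 0.8, 0], [0, 0, 0.8, 0], [0, 0, 0.8, 0], [0, 0, 0.8, 0], [0, 0, 0, 0]],
])

```text
t: 5.0
tool_pos: [0.546, 0.169, 0.0354]
orientation: [0.001, 0.996, -0.087, -0.002]
contact_force: [0.3, -0.4, 0.6]
finger_gap: 0.699
grip_force: 0.0
```

drive_tool([
  [[0, 0, 0, 0], [0, 0, 0, 0], [0, 0, 0, 0], [0, 0, 0, 0], [0, 0, 0, 0]],
], hand=0)

```text
t: 5.42
tool_pos: [0.5479, 0.1704, 0.0384]
orientation: [-0.001, 0.996, -0.087, 0.001]
contact_force: [0.6, 2.9, 1.1]
finger_gap: 0.249
grip_force: 58.7
```

drive_tool([
  [[-1.2, 0, 0, 0], [-1.2, 0, 0, 0], [-1.2, 0, 0, 0], [-1.2, 0, 0, 0], [-1.2, 0, 0, 0]],
])

```text
t: 5.83
tool_pos: [0.4884, 0.1809, 0.0383]
orientation: [-0.001, 0.996, -0.087, 0.001]
contact_force: [1.7, 3.9, 1.3]
finger_gap: 0.244
grip_force: 59.7
```

drive_tool([
  [[-0.6, 0, 0, 0], [-0.5, 0, 0, 0], [-0.5, 0, 0, 0], [-0.4, 0, 0, 0], [0, 0, 0, 0]],
])

```text
t: 6.25
tool_pos: [0.4684, 0.1843, 0.0382]
orientation: [-0.0, 0.996, -0.086, 0.0]
contact_force: [-0.5, 6.6, 5.7]
finger_gap: 0.245
grip_force: 60.1
```

drive_tool([
  [[-0.2, 0, 0, 0], [-0.2, 0, 0, 0], [-0.2, 0, 0, 0], [0, 0, 0, 0]],
])

```text
t: 6.58
tool_pos: [0.4668, 0.1847, 0.0384]
orientation: [-0.001, 0.996, -0.087, 0.003]
contact_force: [12.9, 4.4, -4.7]
finger_gap: 0.246
grip_force: 59.3
```

The right support has reached its stop. I'll release it and go to the left knob.

drive_tool([
  [[0.3, 0, 0, 0], [0, 0, 0, 0], [0, 0, 0, 0], [0, 0, 0, 0], [0, 0, 0, 0]],
], hand=6)

```text
t: 7.0
tool_pos: [0.465, 0.1834, 0.0374]
orientation: [0.0, 0.996, -0.087, -0.001]
contact_force: [0.6, 0.6, 0.3]
finger_gap: 0.705
grip_force: 0.0
```

drive_tool([
  [[0, 0, -1.5, 0], [0, 0, -2, 0], [0, 0, -2, 0], [0, 0, -2, 0], [0, 0, 0, 0]],
])

```text
t: 7.42
tool_pos: [0.4673, 0.1849, 0.1161]
orientation: [-0.001, 0.996, -0.087, 0.002]
contact_force: [0.4, 0.3, 0.2]
finger_gap: 0.705
grip_force: 0.0
```

```bash
python3 -c "
from h import *
go([.569,.3505,.038])"
```

```text
t 7.42 tcp [0.4673 0.1849 0.1161] head -9.95 zax [ 0.005  0.001 -1.   ] F [0.4 0.3 0.2] gap 0.705 grip 0.0 shift cm [  7.13 -18.06   7.88]
```

drive_tool([
  [[0.8, -3.6, 0, 0], [1.6, -3.6, 0, 0], [1.6, -3.6, 0, 0], [1.6, -3.6, 0, 0], [1.5, -3.6, 0, 0]],
])

```text
t: 7.83
tool_pos: [0.5674, 0.3498, 0.1119]
orientation: [0.001, 0.996, -0.087, -0.0]
contact_force: [0.9, 1.1, 0.4]
finger_gap: 0.702
grip_force: 0.0
```

drive_tool([
  [[0, 0, 1.6, 0], [0, 0, 2.4, 0], [0, 0, 2.4, 0], [0, 0, 1.4, 0], [0, 0, 0, 0]],
])

```text
t: 8.25
tool_pos: [0.5642, 0.347, 0.0305]
orientation: [0.002, 0.996, -0.087, -0.003]
contact_force: [-0.4, 0.1, 0.3]
finger_gap: 0.703
grip_force: 0.0
```

drive_tool([
  [[0, 0, 0, 0], [0, 0, 0, 0], [0, 0, 0, 0], [0, 0, 0, 0], [0, 0, 0, 0]],
], hand=0)

```text
t: 8.67
tool_pos: [0.5677, 0.3498, 0.0367]
orientation: [-0.001, 0.996, -0.087, 0.001]
contact_force: [0.3, -0.6, 7.4]
finger_gap: 0.247
grip_force: 58.7
```

drive_tool([
  [[-1.2, 0, 0, 0], [-1.2, 0, 0, 0], [-1.2, 0, 0, 0], [-1.0, 0, 0, 0], [-0.6, 0, 0, 0]],
])

```text
t: 9.08
tool_pos: [0.5156, 0.359, 0.0367]
orientation: [-0.001, 0.996, -0.086, 0.001]
contact_force: [1.3, 1.4, 6.5]
finger_gap: 0.248
grip_force: 59.5
```

drive_tool([
  [[-0.6, 0, 0, 0], [-0.4, 0, 0, 0], [-0.4, 0, 0, 0], [-0.4, 0, 0, 0], [-0.2, 0, 0, 0]],
])

```text
t: 9.5
tool_pos: [0.4969, 0.3623, 0.0367]
orientation: [-0.001, 0.996, -0.087, 0.002]
contact_force: [8.1, -0.9, 5.7]
finger_gap: 0.247
grip_force: 59.4
```

drive_tool([
  [[-0.2, 0, 0, 0], [-0.2, 0, 0, 0], [0, 0, 0, 0]],
])

```text
t: 9.75
tool_pos: [0.4971, 0.3624, 0.0368]
orientation: [-0.002, 0.996, -0.088, 0.004]
contact_force: [12.9, -0.3, -0.2]
finger_gap: 0.243
grip_force: 58.9
```

drive_tool([
  [[0.3, 0, 0, 0], [0, 0, 0, 0], [0, 0, 0, 0], [0, 0, 0, 0], [0, 0, 0, 0]],
], hand=6)

```text
t: 10.17
tool_pos: [0.4941, 0.3616, 0.0346]
orientation: [0.0, 0.996, -0.086, -0.0]
contact_force: [-0.3, 0.3, 0.8]
finger_gap: 0.704
grip_force: 0.0
```

drive_tool([
  [[0, 0, -2.5, 0], [0, 0, -4, 0], [0, 0, -4, 0], [0, 0, -4, 0], [0, 0, -4, 0]],
])

```text
t: 10.58
tool_pos: [0.494, 0.3615, 0.2216]
orientation: [0.0, 0.996, -0.086, -0.0]
contact_force: [1.3, 0.0, -0.3]
finger_gap: 0.699
grip_force: 0.0
```

```bash
python3 -c "
from h import *
from rig import state,cams
go([.662,.2387,.205]);print(state()['joint_positions'].round(2))
t=cams.grab_frame('top');print([np.round(proj(t,p),1) for p in ([.467,.1845,.09],[.498,.362,.09])])"
```

```text
t 10.58 tcp [0.494  0.3615 0.2216] head -9.91 zax [-0.001 -0.    -1.   ] F [ 1.3  0.  -0.3] gap 0.699 grip 0.0 shift cm [18.67  9.21  1.65]
[-0.33  0.42 -0.53  1.57  0.22  1.21 -2.64]
[array([286.8, 232.7]), array([227.1, 222.6])]
```

drive_tool([
  [[0, 0, -1.5, -6.9], [0, 0, -1.5, -6.9], [0, 0, -1.5, -6.9], [0, 0, 0, -6.9], [0, 0, 0, -6.9]],
])

```text
t: 11.05
tool_pos: [0.4948, 0.3621, 0.2657]
orientation: [-0.0, 0.976, 0.216, 0.001]
contact_force: [0.9, -0.4, 0.5]
finger_gap: 0.707
grip_force: 0.0
```

drive_tool([
  [[0, 0, 0, -6.9], [0, 0, 0, -6.9], [0, 0, 0, -6.9], [0, 0, 0, -6.9], [0, 0, 0, -6.9]],
])

```text
t: 11.47
tool_pos: [0.4944, 0.3616, 0.2644]
orientation: [0.0, 0.869, 0.496, -0.0]
contact_force: [0.0, 0.1, -0.2]
finger_gap: 0.705
grip_force: 0.0
```

drive_tool([
  [[0, 0, 0, -6.9], [0, 0, 0, -6.9], [0, 0, 0, -6.9], [0, 0, 0, 0]],
])

```text
t: 11.8
tool_pos: [0.4945, 0.3615, 0.2642]
orientation: [-0.0, 0.766, 0.643, -0.0]
contact_force: [-0.7, 0.5, -0.3]
finger_gap: 0.703
grip_force: 0.0
```

```bash
python3 -c "
from h import *
from rig import cams
go([.662,.2387,.205])
t=cams.grab_frame('top');s=cams.grab_frame('side')
cv2.imwrite('pics/c.png',np.vstack([cv2.resize(t['image'][130:260,200:350],(520,300)),cv2.resize(s['image'][170:300,160:350],(520,298))])[:,:,::-1])"
```

```text
t 11.8 tcp [0.4945 0.3615 0.2642] head 80.08 zax [-0.001 -0.    -1.   ] F [-0.7  0.5 -0.3] gap 0.703 grip 0.0 shift cm [-9.21 18.62  5.91]
```

View pics/c.png

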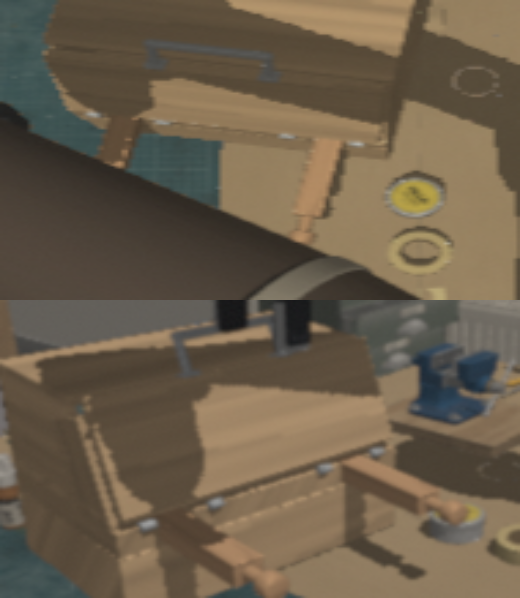

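Both supports are fully out, and the tin and tape haven't moved. Now I'll go over the bar.

drive_tool([
  [[-1.6, 3.2, 0, 0], [-1.8, 3.6, 0, 0], [-1.8, 3.6, 0, 0], [-1.8, 3.6, 0, 0], [-1.8, 3.6, 0, 0]],
])

```text
t: 12.32
tool_pos: [0.6536, 0.2423, 0.2648]
orientation: [0.0, 0.769, 0.64, 0.0]
contact_force: [1.0, 1.1, -0.2]
finger_gap: 0.703
grip_force: 0.0
```

drive_tool([
  [[-0.4, 1.0, 0, 0], [0, 0, 0, 0], [0, 0, 0, 0]],
])

```text
t: 12.57
tool_pos: [0.6615, 0.2376, 0.264]
orientation: [-0.0, 0.769, 0.64, -0.0]
contact_force: [-0.5, 0.9, 0.1]
finger_gap: 0.707
grip_force: 0.0
```

```bash
python3 -c "
from h import *
from rig import cams
go([.662,.2387,.205])
w=cams.grab_frame('wrist');s=cams.grab_frame('side')
cv2.imwrite('pics/d.png',np.vstack([cv2.resize(w['image'],(480,300)),cv2.resize(s['image'][140:230,190:320],(433,300))[:, :].copy() if 0 else cv2.resize(s['image'][140:230,180:324],(480,300))])[:,:,::-1])"
```

```text
t 12.57 tcp [0.6615 0.2376 0.264 ] head 79.51 zax [-0.001  0.    -1.   ] F [-0.5  0.9  0.1] gap 0.707 grip 0.0 shift cm [0.11 0.03 5.9 ]
```

View pics/d.png

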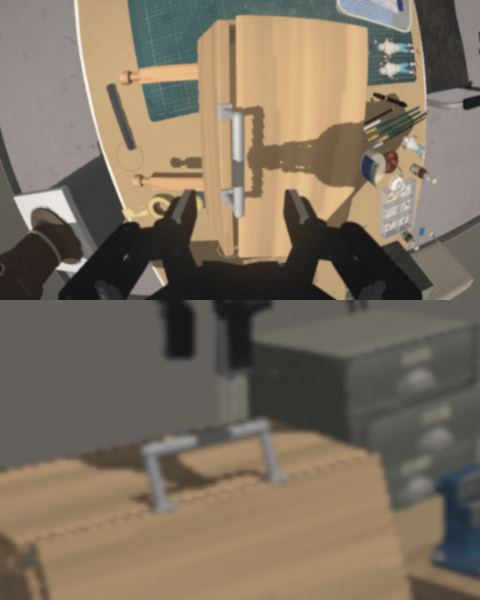

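The bar lies midway between the fingers, at (238,150) with the fingers at 180 and 295. I'll go down and grip it.

drive_tool([
  [[0.1, 0, 1.5, 0], [0, 0, 1.8, 0], [0, 0, 1.5, 0], [0, 0, 0.9, 0], [0, 0, 0, 0]],
])

```text
t: 13.08
tool_pos: [0.6599, 0.2395, 0.206]
orientation: [-0.0, 0.767, 0.642, -0.001]
contact_force: [0.3, 0.2, -0.9]
finger_gap: 0.703
grip_force: 0.0
```

drive_tool([
  [[0, 0, 0, 0], [0, 0, 0, 0], [0, 0, 0, 0], [0, 0, 0, 0], [0, 0, 0, 0]],
], hand=0)

```text
t: 13.5
tool_pos: [0.6608, 0.2395, 0.209]
orientation: [-0.0, 0.767, 0.641, -0.0]
contact_force: [-4.9, 0.2, 5.3]
finger_gap: 0.09
grip_force: 58.6
```

drive_tool([
  [[0, 0, 0, 0], [0, 0, 0, 0]],
])

```text
t: 13.67
tool_pos: [0.6609, 0.2395, 0.209]
orientation: [-0.0, 0.767, 0.641, -0.0]
contact_force: [-6.0, -0.1, 6.3]
finger_gap: 0.087
grip_force: 58.7
```

```bash
python3 -c "
from h import *
go([.662,.2387,.207])
p=np.array([.054,.1485]);a=np.linspace(0,1.571+.349,26)-.349
q=np.c_[.158*np.sin(a)*-1,.158*np.cos(a)]
d=np.diff(q,axis=0)*100
print('rows tool y, z:');print(np.c_[d[:,0],-d[:,1]].round(2).tolist())"
```

```text
t 13.67 tcp [0.6609 0.2395 0.209 ] head 79.78 zax [-0.  0. -1.] F [-6.  -0.1  6.3] gap 0.087 grip 58.7 shift cm [-0.06  0.13  0.2 ]
rows tool y, z:
[[-1.16, -0.37], [-1.18, -0.28], [-1.2, -0.19], [-1.21, -0.1], [-1.21, -0.0], [-1.21, 0.09], [-1.2, 0.18], [-1.18, 0.27], [-1.16, 0.36], [-1.13, 0.45], [-1.09, 0.54], [-1.04, 0.62], [-0.99, 0.7], [-0.94, 0.77], [-0.88, 0.84], [-0.81, 0.9], [-0.74, 0.96], [-0.66, 1.02], [-0.58, 1.07], [-0.5, 1.11], [-0.41, 1.14], [-0.32, 1.17], [-0.23, 1.19], [-0.14, 1.21], [-0.05, 1.21]]
```

drive_tool([
  [[0, -1.16, -0.37, 0], [0, -1.18, -0.28, 0], [0, -1.2, -0.19, 0], [0, -1.21, -0.1, 0], [0, -1.21, 0, 0]],
])

```text
t: 14.08
tool_pos: [0.6046, 0.2495, 0.2192]
orientation: [0.001, 0.768, 0.641, 0.002]
contact_force: [1.4, 2.7, -6.7]
finger_gap: 0.091
grip_force: 60.3
```

```bash
python3 -c "
from h import *
go(np.array([.6609,.2395,.209])-CX*.0596+[0,0,.0094])"
```

```text
t 14.08 tcp [0.6046 0.2495 0.2192] head 79.68 zax [ 0.005  0.001 -1.   ] F [ 1.4  2.7 -6.7] gap 0.091 grip 60.3 shift cm [-0.02 -0.24  0.08]
```

Forces are low, so I'll carry on along the arc.

drive_tool([
  [[0, -1.21, 0.09, 0], [0, -1.2, 0.18, 0], [0, -1.18, 0.27, 0], [0, -1.16, 0.36, 0], [0, -1.13, 0.45, 0]],
])

```text
t: 14.5
tool_pos: [0.5455, 0.26, 0.2052]
orientation: [0.001, 0.768, 0.641, 0.001]
contact_force: [-0.1, -0.5, -0.1]
finger_gap: 0.088
grip_force: 62.0
```

drive_tool([
  [[0, -1.09, 0.54, 0], [0, -1.04, 0.62, 0], [0, -0.99, 0.7, 0], [0, -0.94, 0.77, 0], [0, -0.88, 0.84, 0]],
])

```text
t: 14.92
tool_pos: [0.4958, 0.2687, 0.1696]
orientation: [0.001, 0.767, 0.641, 0.0]
contact_force: [-0.0, -0.1, 0.4]
finger_gap: 0.09
grip_force: 62.6
```

```bash
python3 -c "
from h import *
a=1.152-.349
go(np.array([.6609,.2395,.209])-CX*(.054+.158*np.sin(a))+[0,0,.158*np.cos(a)-.1485])"
```

```text
t 14.92 tcp [0.4958 0.2687 0.1696] head 79.76 zax [ 0.001 -0.001 -1.   ] F [-0.  -0.1  0.4] gap 0.09 grip 62.6 shift cm [-0.05 -0.   -0.07]
```

drive_tool([
  [[0, -0.81, 0.9, 0], [0, -0.74, 0.96, 0], [0, -0.66, 1.02, 0], [0, -0.58, 1.07, 0], [0, -0.5, 1.11, 0]],
])

```text
t: 15.33
tool_pos: [0.463, 0.2746, 0.1175]
orientation: [-0.0, 0.767, 0.641, -0.0]
contact_force: [-0.7, -2.4, -1.1]
finger_gap: 0.084
grip_force: 63.3
```

drive_tool([
  [[0, -0.41, 1.14, 0], [0, -0.32, 1.17, 0], [0, -0.23, 1.1, 0], [0, -0.14, 0.8, 0], [0, -0.05, 0.5, 0]],
])

```text
t: 15.75
tool_pos: [0.4525, 0.2764, 0.0698]
orientation: [-0.0, 0.767, 0.641, -0.001]
contact_force: [-1.4, -2.0, 0.3]
finger_gap: 0.086
grip_force: 65.4
```

drive_tool([
  [[0, 0, 0.4, 0], [0, 0, 0.3, 0], [0, 0, 0, 0], [0, 0, 0, 0]],
])

```text
t: 16.08
tool_pos: [0.4523, 0.2765, 0.0641]
orientation: [-0.0, 0.767, 0.641, -0.001]
contact_force: [-5.4, -2.2, -0.5]
finger_gap: 0.087
grip_force: 65.3
```

```bash
python3 -c "
from h import *
go(np.array([.6609,.2395,.209])-CX*(.054+.158)+[0,0,-.1485])"
```

```text
t 16.08 tcp [0.4523 0.2765 0.0641] head 79.75 zax [-0.001 -0.001 -1.   ] F [-5.4 -2.2 -0.5] gap 0.087 grip 65.3 shift cm [-0.08 -0.01  0.36]
```

drive_tool([
  [[0, 0, 0.1, 0], [0, 0, 0.1, 0], [0, 0, 0.1, 0], [0, 0, 0.1, 0], [0, 0, 0, 0]],
])

```text
t: 16.5
tool_pos: [0.4522, 0.2765, 0.0603]
orientation: [-0.0, 0.767, 0.641, -0.001]
contact_force: [-6.6, -2.2, 0.2]
finger_gap: 0.088
grip_force: 65.4
```

drive_tool([
  [[0, 0, 0.1, 0], [0, 0, 0.1, 0], [0, 0, 0, 0], [0, 0, 0, 0]],
])

```text
t: 16.83
tool_pos: [0.4522, 0.2765, 0.0583]
orientation: [-0.0, 0.767, 0.641, -0.001]
contact_force: [-6.5, -1.5, -0.4]
finger_gap: 0.09
grip_force: 65.4
```

drive_tool([
  [[0, 0, 0.1, 0], [0, 0, 0.1, 0], [0, 0, 0.1, 0], [0, 0, 0, 0]],
])

```text
t: 17.17
tool_pos: [0.4521, 0.2766, 0.0568]
orientation: [0.001, 0.767, 0.641, -0.001]
contact_force: [-10.5, -5.8, 17.2]
finger_gap: 0.088
grip_force: 68.4
```

The flap is seated on the supports. I'll ease off the load and open just enough to clear the bar.

drive_tool([
  [[0, 0.1, -0.2, 0], [0, 0, 0, 0]],
])

```text
t: 17.33
tool_pos: [0.452, 0.2765, 0.0574]
orientation: [-0.001, 0.767, 0.641, -0.001]
contact_force: [-9.0, -1.8, -1.8]
finger_gap: 0.085
grip_force: 66.3
```

drive_tool([
  [[0, 0, 0, 0], [0, 0, 0, 0], [0, 0, 0, 0], [0, 0, 0, 0]],
], hand=2.6)

```text
t: 17.67
tool_pos: [0.4549, 0.2769, 0.0577]
orientation: [0.0, 0.768, 0.641, 0.001]
contact_force: [0.0, -0.1, -0.7]
finger_gap: 0.305
grip_force: 0.0
```

drive_tool([
  [[0, 0, -0.5, 0], [0, 0, -1, 0], [0, 0, -1, 0], [0, 0, -1.5, 0], [0, 0, -2, 0]],
])

```text
t: 18.08
tool_pos: [0.4534, 0.2763, 0.1182]
orientation: [-0.0, 0.767, 0.641, -0.0]
contact_force: [0.3, 0.2, 0.2]
finger_gap: 0.306
grip_force: 0.0
```

drive_tool([
  [[0, 0, -3, 0], [0, 0, -3, 0], [0, 0, -3, 0], [0, 0, -3, 0], [0, 0, 0, 0]],
])

```text
t: 18.5
tool_pos: [0.4557, 0.2791, 0.2442]
orientation: [0.001, 0.767, 0.641, 0.005]
contact_force: [0.1, 1.0, -0.2]
finger_gap: 0.303
grip_force: 0.0
```

```bash
python3 -c "
from h import *
from rig import cams
go([.45,.277,.06])
t=cams.grab_frame('top');s=cams.grab_frame('side')
cv2.imwrite('pics/e.png',np.vstack([cv2.resize(t['image'][130:260,200:350],(520,300)),cv2.resize(s['image'][170:330,160:394],(520,298))])[:,:,::-1])"
```

```text
t 18.5 tcp [0.4557 0.2791 0.2442] head 79.78 zax [ 0.008  0.005 -1.   ] F [ 0.1  1.  -0.2] gap 0.303 grip 0.0 shift cm [-0.42 -0.66 18.42]
```

View pics/e.png

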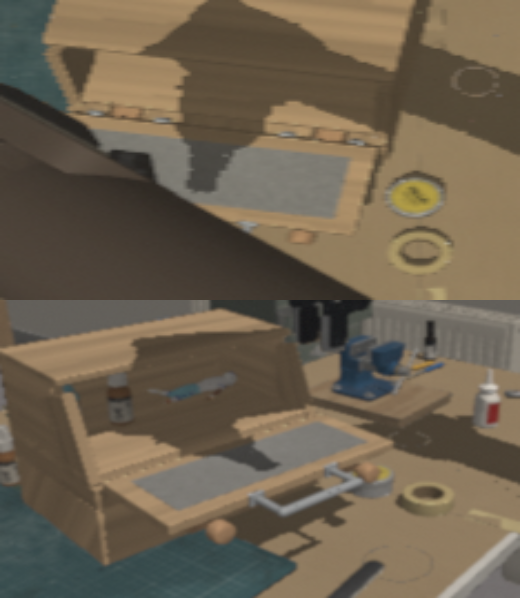

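The flap lies level on both supports, with the knobs visible at its edge. The loose things haven't moved and the gripper is well clear, so I'll hand the job in.

```bash
python3 -c "
from rig import r
print(r.finish_job())"
```

```text
the job is handed in; nothing more can be done
None
```

I handed the job in at about 18.5 s of the 64 s: both supports are out to their stops, the flap was lowered gently and lies level on them, and the loose things I could see had not moved; no verdict came back.

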